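Raise the telescoping camera stand

TASK

Get the telescoping camera stand on the tasting counter up to full height: lift the steel ring that hangs over its head straight up and off, and set it down flat (do not drop it) on the round cork coaster in front of the stand. Then squeeze the head so that the push button in its front is pressed, and pull the head up past the first stop to the second stop, as far as it goes. Finish while still gripping the head and holding it fully extended, because the column sinks back when let go; leave the bottle, the cork and the bottle stopper where they stand.

Things in the scene. Friction and masses are not known exactly. Their poses are not given: they have to be found in the camera images.
- stand: Fixed telescoping stand, in the right half: dark foot 90 mm across, 32 mm aluminium tube, black collar 50 mm across with its flat top 125 mm above the counter. Origin: centre of the foot's underside; z up, -x its front (button side), turned up to 0.35 rad. A lever corkscrew 0.5 m tall is fixed near x 0.22 to 0.43, y -0.12 to 0.12, its lever lowered to the left (to y 0.3, z 0.4): keep clear.
- head_grip (a point): Middle of the grip height of the head, on the column axis, 22 mm above the head's underside; axes as the stand's. The head is a black block on the collar, 22 mm front to back, 26 mm wide, 38 mm high (125 to 163 mm above the counter at the start), with a 5 mm stud on top; it cannot turn. A pinch from above along the stand's x axis (front to back) presses the button and grips the head.
- button_face (a point): Centre of the outer face of the steel push button (14 mm wide, 16 mm high) in the front (-x) face of the head; it stands 5 mm proud, so head plus button measure 27 mm front to back, 22 mm when pressed flush.
- button (a joint): Button travel in m: 0 out, 0.005 fully in (flush); spring 3 N at first to 5.5 N fully in. Until it is in by about 3 mm a latch in the collar keeps the head down.
- head (a joint): Travel in m of the head with its thin tube out of the middle tube, upwards: 0 down, 0.055 fully out. Sprung back with about 2 to 3 N (weight included); it normally comes out first (the first stop).
- middle_tube (a joint): Travel in m of the middle tube out of the outer tube, upwards: 0 down, 0.055 fully out. Sprung back with about 6 to 7 N (weights included), so it follows once the head's tube is out. Both out (head 110 mm above its start) is the second stop, a hard stop; holding there takes about 7 N. Pull at about 0.05 m/s.
- ring: Loose plain steel ring, 58 mm outside, 42 mm inside, 14 mm high, about 70 g, lying level on the collar round the lower part of the head, in the way of the fingers there. Origin: centre of its underside, z up. It must rise 40 to 45 mm to clear the head (about 4 mm play at the head's corners). Can be gripped across its outside from above.
- coaster: Fixed round cork coaster, 100 mm across, 4 mm thick, on the counter about 152 mm in front (-x of the stand) of the stand. Origin: centre of its underside.
- wine_bottle: Half bottle, 60 mm across, 245 mm high, standing in the left half of the counter; origin at the centre of its foot. Leave alone.
- cork: Cork standing on end, 24 mm across, 44 mm high, about 75 mm to one side (y) of the stand; origin at the centre of its foot. Leave alone.
- stopper: Bottle stopper standing on its knob, 35 mm across, 58 mm high, about 75 mm to the other side of the stand from the cork; origin at the centre of its foot. Leave alone.
Not all that is in view belongs to the job. Of the things shaped like the ring, the steel one is meant.

How it is judged:
By the outcome, as a careful person would: the job done as asked, in the order asked, and still so for the second after the job is handed in, while the arm keeps its last pose, push and grip.
It also fails if it takes over 51 s, if anything falls off the work surface, if the arm or the gripper's body presses on something with over 40 N, if the wrist force passes 120 N, or if a joint passes its speed limit or range.

ROBOT

A 6-joint arm with a two-finger parallel gripper is mounted at the origin on the work surface; the furniture and walls round the work are solid. World frame = base frame: x ahead of the robot, y to its left, z up, the work surface at z = 0. Lengths are in mm, angles in rad, forces in N, time in s.
With the tool pointing down it reaches from about 350 to 875 mm from the base axis. Payload 4.2 kg.
Tool frame: the origin (TCP) lies at the very end of the fingers, on their centre line; the grasp point (between the pads) lies 19 mm behind it; z points along the fingers, y is the line along which they close (so a half turn about z gives the same grasp; the last joint's range is limited). The gripper opens to 85 mm and grips with 20 to 120 N. Pads are 22 mm wide; open, the fingers measure 114 mm over their backs; the gripper's body (76 mm by 85 mm) begins 54 mm behind the grasp point. The pads swing forward as they close: fully open they stand 13 mm farther back than shut.
Start: joints at [-1.065, 0.385, 0.008, 0, -1.194, -0.259], TCP at [152.706, -606.036, 231.312] pointing down, gripper open.
Joint ranges: [-3.14, 3.14], [-1.21, 2.06], [-1.07, 1.41], [-3.16, 2.05], [-2.99, -0.16], [-3.1, 3.1]. Speed limits (rad/s): [2.79, 2.79, 3.14, 3.14, 3.14, 3.14].

INTERFACE

Orientations are given as a unit quaternion [x, y, z, w].
In Python, from bench import arm, optics gives the robot as it stands. The module is installed in compiled form; this text tells all that it offers.
- The arm moves only by the tool step_arm, never from a script. Its argument "motion" is a list of rows, each an object with "dr": the turn, a rotation vector about the tool's x, y, z in units of 8 degrees (1.0 is 8 degrees), a list of three; "slide": the shift along the tool's x, y, z in mm, a list of three; "jaw": the finger opening in mm, from 0 to 85.4. A call has exactly 8 rows; each row is the pose to reach, as a shift and turn from the pose commanded when the call began, along the tool's axes at that moment; what a row does not reach only later rows make up. A row lasts 1/8 s, in which the tool goes at most 62.5 mm and 10.7 degrees, less where a joint would pass 70% of its speed; a pose out of reach is approached as far as the arm can. A call with a gripper value outside its range is refused whole. The fingers move at their own pace and stop on an object; the grip force is fixed at half the most. Time passes only in rows, so rows that repeat a pose let the fingers close, or fill a call up. It gives the time, the measured TCP pose, the force, the opening and the grip force at its end, in the units of the state.
- arm.read_state(): the state, without advancing time (a new reading comes with each control period).
- optics.get_image(name): name is "scene" or "top" or "wrist"; returns the picture (420x560x3 uint8, blue, green, red); there is no depth.
- optics.camera_info(name): a dict with "camera_matrix" (3x3 intrinsics, pixels), "view" (4x4, takes a point from world to camera coordinates); the wrist camera has in their place "T_tool_cam" (4x4, takes a point from camera to tool coordinates, whose origin is the TCP and whose axes are the flange's). Camera axes: x right, y up, looking along -z (the intrinsics and any distortion apply to the point x, -y, -z); pixel columns grow to the right and rows downward; lengths in mm; the calibration is good to about 2 mm. A picture is of the moment at which its call begins: read the wrist's pose just before it. camera_info takes no time and is no camera call.
- arm.job_done(): hands the job in; it is judged then, once.
The state is a dict: "clock": time; "joints": joint angles; "joint_vel": joint speeds; "joint_efforts": joint torques, N m; "position": TCP position; "ee_rot": TCP orientation; "contact_force": force on the tool from outside, world axes, zero at the start; "wrist_torque": the same for the moment, N m; "gripper_width": finger opening in mm; "grasp_force": force on a finger pad.
Only numpy, scipy, OpenCV 4.12 (cv2) and the standard library are available. Lean on these libraries where they do the work, as an engineer would, in place of code of your own. Each camera call takes 0.05 s, during which the arm holds its last target. There are 200 camera calls.

## Working session

There is one attempt and no reset: what is moved stays moved. The work goes in short steps, Python scripts to look and compute and a tool call to move; the robot and the scene stay as the last step left them, time stands still between calls to the robot, and variables do not carry over. Pictures are saved under pics/ and viewed, at most 10 in all, crops included, and the job is handed in when it is done.

Besides the shell and the picture viewer there is one more tool, called as name(argument=value, ...) on one line, values as JSON. step_arm: Moves the arm, as the interface text tells. Its arguments: {"type":"object","properties":{"motion":{"type":"array","items":{"type":"object","properties":{"dr":{"type":"array","items":{"type":"number"}},"slide":{"type":"array","items":{"type":"number"}},"jaw":{"type":"number"}}}}},"required":["motion"]}

```bash
mkdir -p pics; python3 - <<'E'
from bench import arm, optics
import cv2,numpy as np
s=arm.read_state();print(s)
for n in("scene","top"):
    im=optics.get_image(n);cv2.imwrite(f"pics/{n}0.png",im);i=optics.camera_info(n);print(n,{k:np.round(v,3).tolist() if not isinstance(v,str) else v for k,v in i.items()})
i=optics.camera_info("wrist");print({k:np.round(v,3).tolist() for k,v in i.items()})
E
```

```text
{'clock': 0.0, 'joints': array([-1.06538957e+00,  3.85566235e-01,  6.61938145e-03, -5.15224317e-04,
       -1.19395944e+00, -2.58586132e-01]), 'joint_vel': array([-0.00112832, -0.00097665, -0.00028765,  0.00033081, -0.00060641,
        0.00049073]), 'joint_efforts': array([ 8.24392864e-04, -3.92287266e+01,  1.88404316e+01,  4.18590099e+00,
       -4.44323858e-03, -2.53357399e-06]), 'position': array([ 152.57659551, -605.49490862,  230.2107888 ]), 'ee_rot': array([-1.23002893e-01,  9.92405722e-01,  1.06819591e-03, -1.71091052e-04]), 'contact_force': array([ 0.1306964 , -0.03493022, -0.14533178]), 'wrist_torque': array([-0.04916309,  0.0382739 ,  0.02464125]), 'grasp_force': 0.0, 'gripper_width': 85.38196542049603}
scene {'camera_matrix': [[394.274, 0.0, 271.129], [0.0, 394.274, 212.133], [0.0, 0.0, 1.0]], 'view': [[0.515, -0.857, 0.011, -264.846], [0.492, 0.306, 0.815, -351.79], [-0.702, -0.415, 0.579, -664.532], [0.0, 0.0, 0.0, 1.0]]}
top {'camera_matrix': [[528.353, 0.0, 279.938], [0.0, 528.353, 202.446], [0.0, 0.0, 1.0]], 'view': [[0.072, -0.997, -0.015, -46.359], [0.848, 0.053, 0.527, -484.096], [-0.525, -0.05, 0.85, -1217.684], [0.0, 0.0, 0.0, 1.0]]}
{'camera_matrix': [[365.279, 0.0, 276.998], [0.0, 365.279, 208.942], [0.0, 0.0, 1.0]], 'T_tool_cam': [[-0.002, 0.961, 0.275, 69.814], [1.0, 0.002, 0.0, 0.19], [-0.0, 0.275, -0.961, -142.04], [0.0, 0.0, 0.0, 1.0]]}
```

View pics/scene0.png

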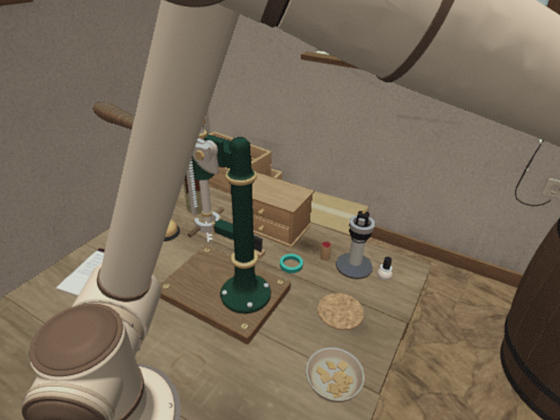

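View pics/top0.png

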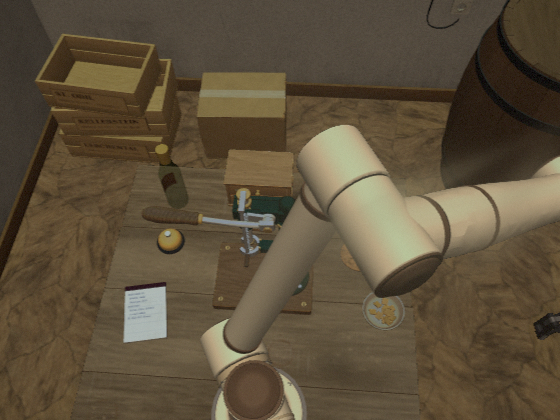

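The scene view shows the stand at (357,240), with its foot at (354,265). The steel ring is round the head at (362,230) and the coaster is at (341,310). The cork is at (326,250) and the stopper at (386,267). In the top view the arm hides the stand.

Ring candidates are the steel ring on the collar (362,230), the teal ring on the counter (291,263), and the corkscrew's brass bands (243,178) and (243,258). I choose the steel one and will check it in a close crop.

```bash
cat > h.py <<'E'
from bench import arm, optics
import cv2,numpy as np
from scipy.spatial.transform import Rotation as R
def cam(n,s=None):
    i=optics.camera_info(n);K=np.array(i["camera_matrix"])
    if n=="wrist":
        T=np.eye(4);T[:3,:3]=R.from_quat(s["ee_rot"]).as_matrix();T[:3,3]=s["position"]
        return K,T@np.array(i["T_tool_cam"])
    return K,np.linalg.inv(np.array(i["view"]))
def ray(c,uv):
    K,T=c;d=np.linalg.inv(K)@[uv[0],uv[1],1];return T[:3,3],T[:3,:3]@[d[0],-d[1],-d[2]]
def onz(c,uv,z):
    o,d=ray(c,uv);return o+d*(z-o[2])/d[2]
def proj(c,p):
    K,T=c;q=np.linalg.inv(T)@np.append(p,1);q=K@[q[0],-q[1],-q[2]];return q[:2]/q[2]
E
python3 - <<'E'
from h import *
c=cam("scene")
for n,uv,z in(("foot",(354,265),8),("coaster",(341,310),4),("cork",(325,258),0),("stop",(385,275),0),("ringtop",(361,228),139),("headtop",(363,214),163)):print(n,onz(c,uv,z).round())
im=cv2.imread("pics/scene0.png");cv2.imwrite("pics/c1.png",cv2.resize(im[195:335,280:420],None,fx=4,fy=4,interpolation=cv2.INTER_CUBIC))
E
```

```text
foot [ 566. -207.    8.]
coaster [ 420. -234.    4.]
cork [ 560. -132.    0.]
stop [ 581. -282.    0.]
ringtop [ 545. -213.  139.]
headtop [ 565. -207.  163.]
```

View pics/c1.png

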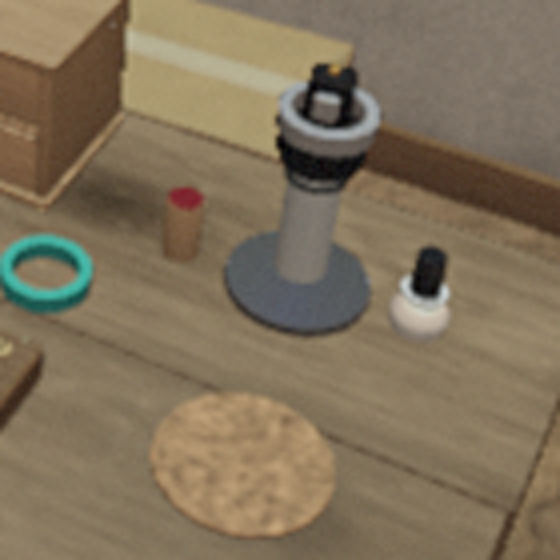

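The crop confirms it. The grey steel ring sits on the collar round the black head, with the button facing the camera and coaster, and the teal ring lies on the counter as a decoy. The stand is at about (565,-208) and the coaster at (420,-234), a 148 mm distance against the 152 mm given. That puts the stand's yaw near 0.18 rad. I'll go above the stand with the tool's y axis along the stand's x axis and the camera on the -y side.

step_arm(motion=[{"slide": [-30,17,-10],"dr": [0,0,-0.7],"jaw": 85},{"slide": [-80,46,-20],"dr": [0,0,-1.8],"jaw": 85},{"slide": [-132,76,-30],"dr": [0,0,-2.9],"jaw": 85},{"slide": [-185,106,-40],"dr": [0,0,-4.1],"jaw": 85},{"slide": [-238,136,-50],"dr": [0,0,-5.3],"jaw": 85},{"slide": [-291,167,-50],"dr": [0,0,-6.5],"jaw": 85},{"slide": [-344,197,-50],"dr": [0,0,-7.7],"jaw": 85},{"slide": [-395,226,-50],"dr": [0,0,-8.9],"jaw": 85}])

```text
clock: 1.1
position: [481.6, -288.6, 281.1]
ee_rot: [-0.68, 0.733, 0.0, -0.0]
contact_force: [0.4, -0.6, 0.3]
gripper_width: 85.3
grasp_force: 0.0
```

step_arm(motion=[{"slide": [-22,-19,0],"dr": [0,0,-0.5],"jaw": 85},{"slide": [-48,-42,0],"dr": [0,0,-1.0],"jaw": 85},{"slide": [-70,-62,0],"dr": [0,0,-1.5],"jaw": 85},{"slide": [-83,-73,0],"dr": [0,0,-1.85],"jaw": 85},{"slide": [-88,-78,0],"dr": [0,0,-1.85],"jaw": 85},{"slide": [-88,-78,0],"dr": [0,0,-1.85],"jaw": 85},{"slide": [-88,-78,0],"dr": [0,0,-1.85],"jaw": 85},{"slide": [-88,-78,0],"dr": [0,0,-1.85],"jaw": 85}])

```text
clock: 2.1
position: [564.9, -209.6, 281.6]
ee_rot: [0.766, -0.642, 0.0, -0.0]
contact_force: [-0.0, 0.2, 0.1]
gripper_width: 84.9
grasp_force: 0.0
```

```bash
python3 - <<'E'
from h import *
s=arm.read_state();im=optics.get_image("wrist");t=optics.get_image("top")
cv2.imwrite("pics/w1.png",im);cv2.imwrite("pics/t1.png",t);np.savez("s1.npz",**s)
print(s["position"],s["ee_rot"],s["joints"])
c=cam("wrist",s);print(proj(c,[565,-208,139]),proj(c,[420,-234,4]))
E
```

```text
[ 564.94432186 -209.60298259  281.55601857] [ 7.66477766e-01 -6.42270828e-01  1.14906653e-04 -5.83836322e-05] [-8.68473633e-02  3.16831206e-01  3.29648722e-02  3.76079577e-05
 -1.28667476e+00  2.62718576e-01]
[276.82707765 196.54253157] [404.08710525 167.77571788]
```

View pics/w1.png

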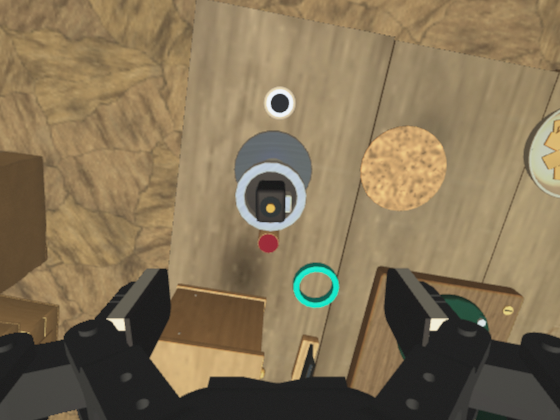

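The wrist view shows the steel ring at (271,196) round the black head, with the button on the right of the head at (289,204). The coaster is at (404,168), the cork at (268,243), the stopper at (280,102) and the teal ring at (316,286). Next I'll measure the circles.

```bash
python3 - <<'E'
from h import *
s=dict(np.load("s1.npz"));c=cam("wrist",s);im=cv2.imread("pics/w1.png");hsv=cv2.cvtColor(im,cv2.COLOR_BGR2HSV)
def blob(m,roi):
    z=np.zeros_like(m);x0,y0,x1,y1=roi;z[y0:y1,x0:x1]=m[y0:y1,x0:x1]
    cs,_=cv2.findContours(z,cv2.RETR_EXTERNAL,cv2.CHAIN_APPROX_NONE);return max(cs,key=cv2.contourArea)[:,0]
def fit(n,m,roi,z):
    k=blob(m,roi);h=cv2.convexHull(k)[:,0];p=np.array([onz(c,q,z)[:2] for q in h]).astype(np.float32)
    o,r=cv2.minEnclosingCircle(p);e=cv2.fitEllipse(p);print(n,np.round(o,1),"d",round(2*r,1),"ell",np.round(e[0],1),np.round(e[1],1));return np.array(e[0])
H,S,V=cv2.split(hsv)
g=((S<60)&(V>120)).astype(np.uint8)
r=fit("ring",g,(225,150,320,240),139)
co=fit("coaster",((S>95)&(V>120)).astype(np.uint8),(355,120,455,215),4)
# foot
d=r-co;print("stand yaw from coaster",np.arctan2(d[1],d[0]),np.hypot(*d))
hd=((V<50)).astype(np.uint8);k=blob(hd,(250,175,292,228));re=cv2.minAreaRect(k);print("dark",re)
p=np.array([onz(c,q,163)[:2] for q in cv2.boxPoints(re)]);print(p.round(1))
st=((H>12)&(H<35)&(S>130)&(V>100)).astype(np.uint8);k=blob(st,(260,200,282,218));u=k.mean(0);print("stud",u,onz(c,u,168).round(1))
cv2.imwrite("pics/c2.png",cv2.resize(im[150:240,225:315],None,fx=6,fy=6,interpolation=cv2.INTER_CUBIC))
print(proj(c,s["position"]))
E
```

```text
ring [ 570.8 -206.5] d 59.0 ell [ 570.2 -206.5] [57.2 57.8]
coaster [ 420.9 -232.2] d 100.9 ell [ 421.  -232.1] [ 99.9 100.4]
stand yaw from coaster 0.1698100301989079 151.39964383214556
dark ((270.0, 199.0), (28.0, 38.0), 0.0)
[[ 578.5 -195. ]
 [ 583.1 -223.5]
 [ 563.1 -227. ]
 [ 557.9 -198.6]]
stud [270.03846154 207.61538462] [ 569.7 -206.1  168. ]
[277.53964208 274.31853006]
```

View pics/c2.png

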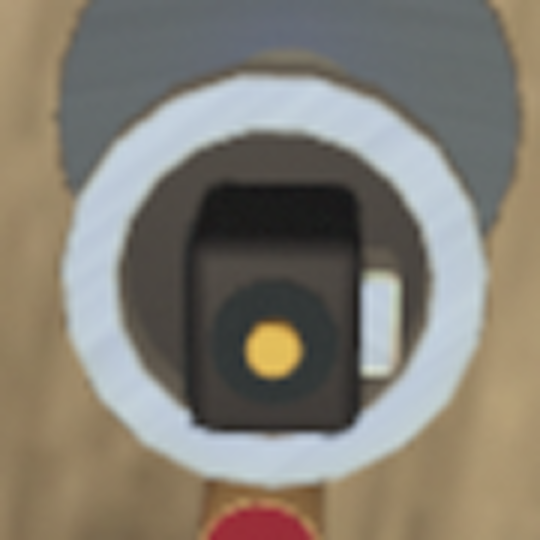

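Ring centre is (570.2,-206.5) with a fitted diameter of 57.5 mm, and the stud at (569.7,-206.1) agrees. The head edges line up with the tool, at yaw 0.17. I'll correct sideways and go down to TCP z 122, since the pads swing back about 6 mm at a 58 mm opening.

step_arm(motion=[{"slide": [-2,-6,15],"dr": [0,0,0],"jaw": 85},{"slide": [-2,-6,45],"dr": [0,0,0],"jaw": 85},{"slide": [-2,-6,75],"dr": [0,0,0],"jaw": 85},{"slide": [-2,-6,105],"dr": [0,0,0],"jaw": 85},{"slide": [-2,-6,130],"dr": [0,0,0],"jaw": 85},{"slide": [-2,-6,148],"dr": [0,0,0],"jaw": 85},{"slide": [-2,-6,159],"dr": [0,0,0],"jaw": 85},{"slide": [-2,-6,159],"dr": [0,0,0],"jaw": 85}])

```text
clock: 3.2
position: [570.5, -205.8, 121.1]
ee_rot: [0.767, -0.642, -0.001, 0.001]
contact_force: [-0.0, 0.9, 0.4]
gripper_width: 85.1
grasp_force: 0.0
```

step_arm(motion=[{"slide": [0,0,0],"dr": [0,0,0],"jaw": 70},{"slide": [0,0,0],"dr": [0,0,0],"jaw": 62},{"slide": [0,0,0],"dr": [0,0,0],"jaw": 58},{"slide": [0,0,0],"dr": [0,0,0],"jaw": 56},{"slide": [0,0,0],"dr": [0,0,0],"jaw": 54},{"slide": [0,0,0],"dr": [0,0,0],"jaw": 52},{"slide": [0,0,0],"dr": [0,0,0],"jaw": 50},{"slide": [0,0,0],"dr": [0,0,0],"jaw": 50}])

```text
clock: 4.2
position: [571.3, -206.1, 124.1]
ee_rot: [0.767, -0.642, 0.001, -0.0]
contact_force: [-2.3, 1.6, 5.4]
gripper_width: 55.9
grasp_force: 62.1
```

```bash
python3 - <<'E'
from h import *
s=arm.read_state();im=optics.get_image("wrist");t=optics.get_image("scene")
print(s["position"],s["contact_force"],s["gripper_width"],s["wrist_torque"])
cv2.imwrite("pics/c3.png",np.hstack([cv2.resize(t[190:270,320:400],(400,400),interpolation=cv2.INTER_CUBIC),cv2.resize(im[180:420,160:400],(400,400))]))
E
```

```text
[ 571.31158634 -206.1052421   124.07834535] [-2.3331478   1.61299169  5.41203864] 55.87848477277029 [0.3310816  0.67751043 0.03403247]
```

View pics/c3.png

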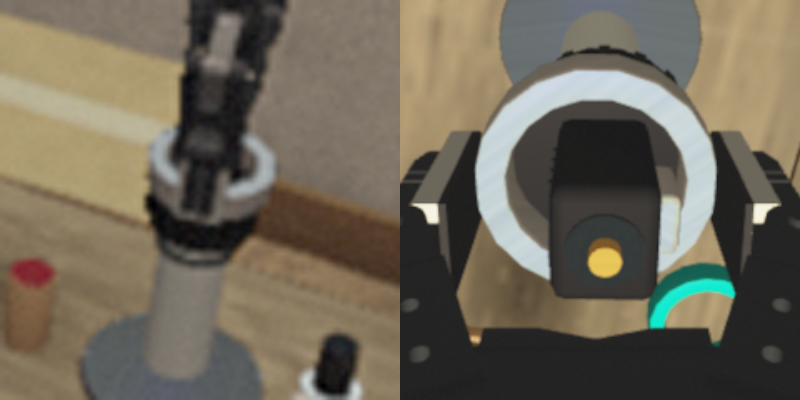

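The left part shows the fingers on either side of the ring on the collar. The right part shows the ring centred between the pad tips, with both pads touching it. The grip is 62 N, so I lift straight up.

step_arm(motion=[{"slide": [0,0,-5],"dr": [0,0,0],"jaw": 50},{"slide": [0,0,-12],"dr": [0,0,0],"jaw": 50},{"slide": [0,0,-20],"dr": [0,0,0],"jaw": 50},{"slide": [0,0,-29],"dr": [0,0,0],"jaw": 50},{"slide": [0,0,-38],"dr": [0,0,0],"jaw": 50},{"slide": [0,0,-47],"dr": [0,0,0],"jaw": 50},{"slide": [0,0,-56],"dr": [0,0,0],"jaw": 50},{"slide": [0,0,-62],"dr": [0,0,0],"jaw": 50}])

```text
clock: 5.3
position: [571.1, -206.0, 185.1]
ee_rot: [0.767, -0.642, 0.0, -0.0]
contact_force: [0.5, -0.0, -1.3]
gripper_width: 55.6
grasp_force: 63.5
```

```bash
python3 - <<'E'
from h import *
s=arm.read_state();im=optics.get_image("wrist");t=optics.get_image("scene")
print(s["position"],s["ee_rot"],s["contact_force"],s["gripper_width"],s["wrist_torque"])
np.savez("s2.npz",**s);cv2.imwrite("pics/w2.png",im)
cv2.imwrite("pics/c4.png",np.hstack([cv2.resize(t[170:270,310:410],(400,400),interpolation=cv2.INTER_CUBIC),cv2.resize(im[130:370,160:400],(400,400))]))
E
```

```text
[ 571.13297183 -206.00773065  185.08330642] [ 7.66846895e-01 -6.41829973e-01  2.98762340e-04 -1.88702785e-04] [ 0.54651925 -0.01315001 -1.34326961] 55.605619074648395 [ 0.03745569  0.05270411 -0.01943388]
```

View pics/c4.png

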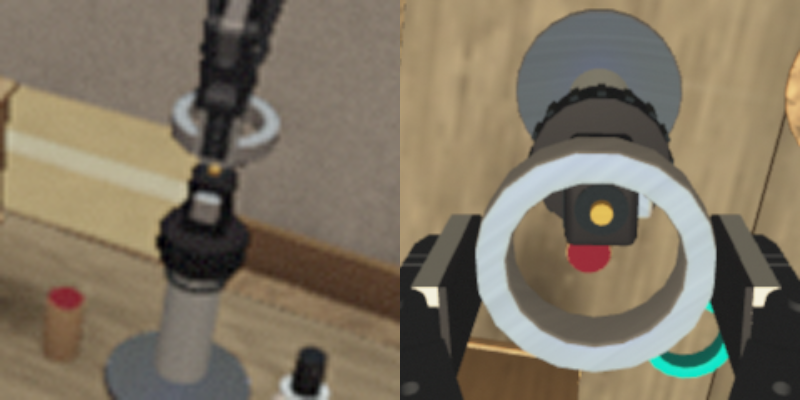

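The ring is held level and clear of the head, with the stud visible below it at about (602,213) in the right crop.

```bash
python3 - <<'E'
from h import *
s=dict(np.load("s2.npz"));c=cam("wrist",s);im=cv2.imread("pics/w2.png")
M=R.from_quat(s["ee_rot"]).as_matrix()
u=(160+596/1.6667-240,130+262/1.6667)
for z in(195,200,203):
    p=onz(c,u,z);L=onz(c,(160+77/1.6667,u[1]),z);Rr=onz(c,(160+316/1.6667,u[1]),z)
    print(z,p.round(1),np.linalg.norm(L-Rr).round(1),(M.T@(p-s["position"])).round(1))
d=np.array([421,-232.1,s["position"][2]])-s["position"];print("to coaster, tool axes",(M.T@d).round(1))
E
```

```text
195 [ 571.  -205.2  195. ] 57.5 [-0.8  0.  -9.9]
200 [ 571.5 -207.9  200. ] 55.3 [  1.9  -0.  -14.9]
203 [ 571.7 -209.4  203. ] 54.0 [  3.5  -0.  -17.9]
to coaster, tool axes [-8.000e-01  1.524e+02 -1.000e-01]
```

```bash
python3 - <<'E'
from h import *
from scipy.optimize import least_squares
t=optics.get_image("scene");p=optics.get_image("top")
cv2.imwrite("pics/st.png",np.hstack([cv2.resize(t,(400,300)),cv2.resize(p,(400,300))]))
c=cam("scene");print("post base",onz(c,(246,292),20).round(),"board corners",[onz(c,q,15).round() for q in((163,287),(247,337),(290,287),(205,250))])
s=arm.read_state();print(s["joints"].round(3))
E
```

```text
post base [343. -37.  20.] board corners [array([261., 135.,  15.]), array([ 248., -104.,   15.]), array([ 412., -111.,   15.]), array([412., 134.,  15.])]
[-0.08   0.39  -0.107 -0.    -1.074  0.257]
```

View pics/st.png

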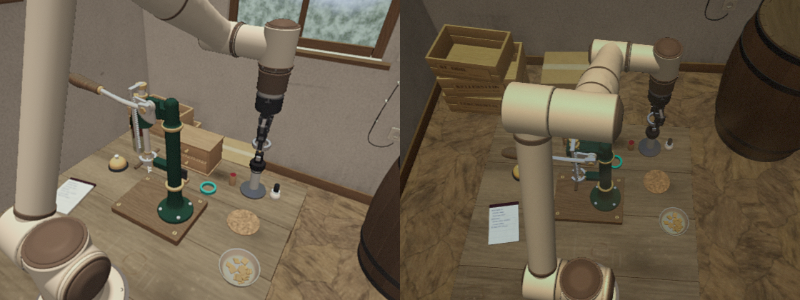

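The left view shows the arm high over the scene, with the ring hanging above the stand. In the right (top) view the forearm passes just right of the corkscrew post. I'll estimate the forearm's clearance at the coaster before moving there.

```bash
python3 - <<'E'
from h import *
from scipy.optimize import least_squares
c=cam("scene")
for z in(400,450,500,550,600):print(z,proj(c,[571,-206,z]).round(),"posttop?",proj(c,[343,-37,z]).round())
now=arm.read_state();S=[dict(np.load("s1.npz")),dict(np.load("s2.npz")),dict(joints=np.array([-1.0654,.38557,.00662]),position=np.array([152.58,-605.49,230.21]))]
def rz(s):
    x,y,z=s["position"];a=s["joints"][0];return x*np.cos(a)+y*np.sin(a),-x*np.sin(a)+y*np.cos(a),z
D=[(s["joints"][1],s["joints"][2],*rz(s)) for s in S];print(np.round(D,3))
f=lambda p:np.concatenate([[p[0]*np.sin(b)+p[1]*np.cos(b-e)-r,p[2]+p[0]*np.cos(b)-p[1]*np.sin(b-e)-z] for b,e,r,l,z in D])
o=least_squares(f,[450,400,-100]);L1,L2,H=o.x;print(o.x,o.fun.round(2))
for r,z in((454,8),(454,60),(580,185)):
    q=least_squares(lambda q:[L1*np.sin(q[0])+L2*np.cos(q[1])-r,H+L1*np.cos(q[0])-L2*np.sin(q[1])-z],[.3,.5]).x;print(r,z,"j2",q[0],"forearm slope",q[1],"j3",q[0]-q[1])
E
```

```text
400 [382. 111.] posttop? [240. 133.]
450 [387.  84.] posttop? [239. 104.]
500 [392.  56.] posttop? [238.  72.]
550 [397.  25.] posttop? [236.  37.]
600 [403.  -9.] posttop? [235.  -2.]
[[ 3.17000e-01  3.30000e-02  5.80996e+02 -1.59811e+02  2.81556e+02]
 [ 3.89000e-01 -1.06000e-01  5.85741e+02 -1.59811e+02  1.85083e+02]
 [ 3.86000e-01  7.00000e-03  6.03666e+02 -1.59646e+02  2.30210e+02]]
[ 563.67469114  422.1314331  -135.85212914] [-0.14 -0.02 -0.39 -0.05  0.51  0.06]
454 8 j2 0.44410871338694097 forearm slope 1.0451457796369534 j3 -0.6010370662500124
454 60 j2 0.35271858945315987 forearm slope 0.9094086612841371 j3 -0.5566900718309773
580 185 j2 0.38093002654942504 forearm slope 0.50010084606571 j3 -0.119170819516285
```

My estimate gives only a small margin, about 15 mm or less, between the forearm and the top of the corkscrew post when placing at the coaster's centre. I'll aim about 10 mm outward of centre, still wholly on the coaster, stop at z 105 and look.

step_arm(motion=[{"slide": [1,15,0],"dr": [0,0,0],"jaw": 50},{"slide": [2,42,0],"dr": [0,0,0],"jaw": 50},{"slide": [4,72,0],"dr": [0,0,0],"jaw": 50},{"slide": [5,102,0],"dr": [0,0,0],"jaw": 50},{"slide": [6,128,15],"dr": [0,0,0],"jaw": 50},{"slide": [6,143,40],"dr": [0,0,0],"jaw": 50},{"slide": [6,145,65],"dr": [0,0,0],"jaw": 50},{"slide": [6,145,80],"dr": [0,0,0],"jaw": 50}])

```text
clock: 6.5
position: [427.1, -237.4, 103.2]
ee_rot: [0.767, -0.642, -0.001, 0.0]
contact_force: [0.2, 0.3, -0.3]
gripper_width: 55.7
grasp_force: 63.6
```

```bash
python3 - <<'E'
from h import *
s=arm.read_state();print(s["position"],s["joints"].round(3),s["contact_force"].round(1),s["joint_efforts"].round(2),s["gripper_width"])
t=optics.get_image("scene");p=optics.get_image("top");w=optics.get_image("wrist")
for n,i in(("t",t),("p",p),("w",w)):cv2.imwrite(f"pics/p_{n}.png",i)
np.savez("s3.npz",**s)
cv2.imwrite("pics/pl.png",np.hstack([cv2.resize(t[60:340,130:450],(400,350)),cv2.resize(p[40:320,130:450],(400,350))]))
E
```

```text
[ 427.11192346 -237.4172975   103.17232474] [-0.174  0.298 -0.493 -0.    -0.783  0.351] [ 0.2  0.3 -0.3] [ -0.12 -31.17  14.35   3.17  -0.21   0.  ] 55.729417821871934
```

View pics/pl.png

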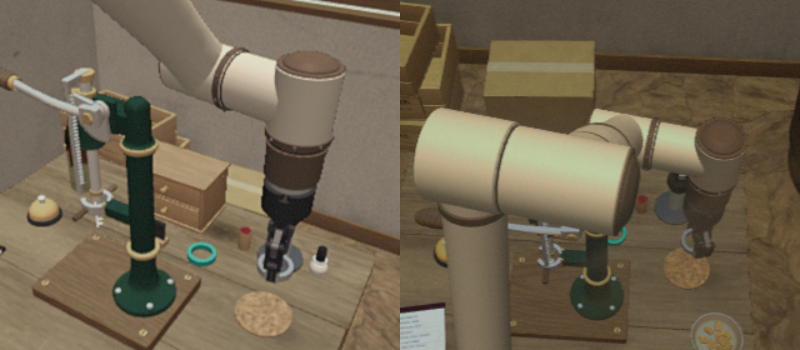

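The left part shows the ring held over the counter and the forearm end at about (180,75), with the post top at (137,100). The right part shows the forearm end at (605,130). I'll turn those into distances.

```bash
python3 - <<'E'
from h import *
s=dict(np.load("s3.npz"));a=s["joints"][0];ct,cs=cam("top"),cam("scene")
def lat(p):return np.round([p[0]*np.cos(a)+p[1]*np.sin(a),-p[0]*np.sin(a)+p[1]*np.cos(a),p[2]],1)
def T(u,v):return(130+(u-400)/1.25,40+v/1.25)
def Sc(u,v):return(130+u/1.25,60+v/1.25)
def tri(p,q):
    o1,d1=ray(ct,p);o2,d2=ray(cs,q);d1/=np.linalg.norm(d1);d2/=np.linalg.norm(d2)
    k=np.linalg.lstsq(np.c_[d1,-d2],o2-o1,rcond=None)[0];A=o1+k[0]*d1;B=o2+k[1]*d2;return (A+B)/2,np.linalg.norm(A-B)
for n,p,q in(("wrist cap centre",T(720,135),Sc(312,62)),("link collar",T(652,145),Sc(232,80)),("forearm edge R/bottom",T(640,130),Sc(200,100)),("post top",T(598,245),Sc(137,102))):
    P,g=tri(p,q);print(n,P.round(),"gap",g.round(1),"rho,lat,z",lat(P))
for z in(340,360,380,400):print(z,"post from scene px",onz(cs,Sc(137,97),z).round(), "lower-px vertical check",proj(cs,[343,-37,z]).round(),Sc(137,97))
# edge extents of arm in the scene image
im=cv2.imread("pics/p_t.png");h=cv2.cvtColor(im,cv2.COLOR_BGR2HSV)
g=((h[...,0]>55)&(h[...,0]<100)&(h[...,1]>90)&(h[...,2]<110)).astype(np.uint8)
for v in range(130,290,12):
    x=np.flatnonzero(g[v,220:275])+220;print(v,x.min() if len(x) else 0,x.max() if len(x) else 0,end="; ")
E
```

```text
wrist cap centre [ 434. -235.  451.] gap 5.0 rho,lat,z [ 468.6 -156.6  451.2]
link collar [ 444. -128.  401.] gap 0.3 rho,lat,z [459.2 -49.6 401.4]
forearm edge R/bottom [475. -90. 365.] gap 57.3 rho,lat,z [483.3  -6.2 365. ]
post top [263. -66. 414.] gap 47.4 rho,lat,z [270.2 -19.9 413.9]
340 post from scene px [435.  30. 340.] lower-px vertical check [241. 165.] (239.6, 137.6)
360 post from scene px [400.   4. 360.] lower-px vertical check [241. 155.] (239.6, 137.6)
380 post from scene px [364. -21. 380.] lower-px vertical check [240. 144.] (239.6, 137.6)
400 post from scene px [329. -46. 400.] lower-px vertical check [240. 133.] (239.6, 137.6)
130 0 0; 142 220 247; 154 220 248; 166 227 248; 178 234 245; 190 232 250; 202 233 250; 214 234 251; 226 220 251; 238 232 252; 250 235 251; 262 0 0; 274 236 252; 286 223 263;
```

The arm links are slim, with a radius of about 31 to 40 mm, and I get about 10 mm of clearance to the post for the offset placing. I'll go down in stages and watch tracking and force.

step_arm(motion=[{"slide": [0,0,8],"dr": [0,0,0],"jaw": 50},{"slide": [0,0,18],"dr": [0,0,0],"jaw": 50},{"slide": [0,0,30],"dr": [0,0,0],"jaw": 50},{"slide": [0,0,42],"dr": [0,0,0],"jaw": 50},{"slide": [0,0,54],"dr": [0,0,0],"jaw": 50},{"slide": [0,0,64],"dr": [0,0,0],"jaw": 50},{"slide": [0,0,72],"dr": [0,0,0],"jaw": 50},{"slide": [0,0,76],"dr": [0,0,0],"jaw": 50}])

```text
clock: 7.65
position: [429.2, -237.4, 27.8]
ee_rot: [0.767, -0.642, -0.0, 0.0]
contact_force: [0.2, 0.4, -0.4]
gripper_width: 56.0
grasp_force: 63.7
```

```bash
python3 - <<'E'
from h import *
s=arm.read_state();print(s["position"],s["joints"].round(3),s["contact_force"].round(1),s["joint_efforts"].round(2),s["joint_vel"].round(3))
w=optics.get_image("wrist");cv2.imwrite("pics/w4.png",w);t=optics.get_image("scene");cv2.imwrite("pics/t4.png",t)
s=arm.read_state();c=cam("wrist",s);hsv=cv2.cvtColor(w,cv2.COLOR_BGR2HSV);H,S,V=cv2.split(hsv)
M=R.from_quat(s["ee_rot"]).as_matrix()
m=((S<60)&(V>120)).astype(np.uint8);m[:200]=0;m[:,:190]=0;m[:,365:]=0
k=max(cv2.findContours(m,0,1)[0],key=cv2.contourArea)[:,0];print("ring px",k.min(0),k.max(0))
for z in(6,10,15):
    z+=s["position"][2];p=np.array([onz(c,q,z)[:2] for q in cv2.convexHull(k)[:,0]]).astype(np.float32);e=cv2.fitEllipse(p);print(z-s["position"][2],np.round(e[0],1),np.round(e[1],1))
m=((S>95)&(V>110)&(H<25)).astype(np.uint8);k=max(cv2.findContours(m,0,1)[0],key=cv2.contourArea)[:,0];h=cv2.convexHull(k)[:,0]
p=np.array([onz(c,q,4)[:2] for q in h]).astype(np.float32);print("coaster",cv2.minEnclosingCircle(p))
E
```

```text
[ 429.19625402 -237.40978214   27.75376714] [-0.173  0.419 -0.564  0.    -0.588  0.35 ] [ 0.2  0.4 -0.4] [  0.   -33.66  11.39   2.55  -0.04  -0.  ] [ 0.001  0.046 -0.022  0.002  0.079  0.001]
ring px [205 221] [349 353]
5.9999999999999964 [ 428.6 -233. ] [60.1 61. ]
9.999999999999996 [ 429.  -235.2] [58.4 59.2]
14.999999999999996 [ 429.5 -237.9] [56.2 56.9]
coaster ((420.5859069824219, -234.5964813232422), 49.45949935913086)
```

step_arm(motion=[{"slide": [0,0,5],"dr": [0,0,0],"jaw": 50},{"slide": [0,0,10],"dr": [0,0,0],"jaw": 50},{"slide": [0,0,14],"dr": [0,0,0],"jaw": 50},{"slide": [0,0,17],"dr": [0,0,0],"jaw": 50},{"slide": [0,0,18.5],"dr": [0,0,0],"jaw": 50},{"slide": [0,0,19.5],"dr": [0,0,0],"jaw": 50},{"slide": [0,0,20.5],"dr": [0,0,0],"jaw": 50},{"slide": [0,0,21],"dr": [0,0,0],"jaw": 50}])

```text
clock: 8.75
position: [429.3, -237.4, 7.3]
ee_rot: [0.767, -0.642, 0.0, -0.0]
contact_force: [-0.3, -0.5, -0.4]
gripper_width: 56.1
grasp_force: 63.7
```

step_arm(motion=[{"slide": [0,0,0.5],"dr": [0,0,0],"jaw": 50},{"slide": [0,0,1],"dr": [0,0,0],"jaw": 50},{"slide": [0,0,1.5],"dr": [0,0,0],"jaw": 50},{"slide": [0,0,2],"dr": [0,0,0],"jaw": 50},{"slide": [0,0,2.5],"dr": [0,0,0],"jaw": 50},{"slide": [0,0,3],"dr": [0,0,0],"jaw": 50},{"slide": [0,0,3],"dr": [0,0,0],"jaw": 50},{"slide": [0,0,3],"dr": [0,0,0],"jaw": 50}])

```text
clock: 9.75
position: [429.3, -237.4, 4.3]
ee_rot: [0.767, -0.642, 0.0, -0.0]
contact_force: [0.1, 0.7, -0.3]
gripper_width: 55.9
grasp_force: 63.7
```

step_arm(motion=[{"slide": [0,0,0.5],"dr": [0,0,0],"jaw": 50},{"slide": [0,0,1],"dr": [0,0,0],"jaw": 50},{"slide": [0,0,1.5],"dr": [0,0,0],"jaw": 50},{"slide": [0,0,2],"dr": [0,0,0],"jaw": 50},{"slide": [0,0,2],"dr": [0,0,0],"jaw": 50},{"slide": [0,0,2],"dr": [0,0,0],"jaw": 50},{"slide": [0,0,2],"dr": [0,0,0],"jaw": 50},{"slide": [0,0,2],"dr": [0,0,0],"jaw": 50}])

```text
clock: 10.75
position: [429.3, -237.4, 3.1]
ee_rot: [0.767, -0.642, 0.0, -0.0]
contact_force: [-1.1, 2.2, 6.4]
gripper_width: 55.9
grasp_force: 64.4
```

The ring touched the coaster at TCP z 3.1 with 6 N, as expected. Now I release it.

step_arm(motion=[{"slide": [0,0,0],"dr": [0,0,0],"jaw": 60},{"slide": [0,0,0],"dr": [0,0,0],"jaw": 66},{"slide": [0,0,0],"dr": [0,0,0],"jaw": 72},{"slide": [0,0,0],"dr": [0,0,0],"jaw": 80},{"slide": [0,0,0],"dr": [0,0,0],"jaw": 85},{"slide": [0,0,0],"dr": [0,0,0],"jaw": 85},{"slide": [0,0,-3],"dr": [0,0,0],"jaw": 85},{"slide": [0,0,-10],"dr": [0,0,0],"jaw": 85}])

```text
clock: 11.75
position: [429.1, -237.4, 12.5]
ee_rot: [0.767, -0.642, -0.0, 0.0]
contact_force: [-0.7, -0.2, 0.2]
gripper_width: 84.9
grasp_force: 0.0
```

step_arm(motion=[{"slide": [0,0,-15],"dr": [0,0,0],"jaw": 85},{"slide": [0,0,-38],"dr": [0,0,0],"jaw": 85},{"slide": [0,0,-65],"dr": [0,0,0],"jaw": 85},{"slide": [0,0,-95],"dr": [0,0,0],"jaw": 85},{"slide": [0,0,-125],"dr": [0,0,0],"jaw": 85},{"slide": [0,0,-155],"dr": [0,0,0],"jaw": 85},{"slide": [0,0,-180],"dr": [0,0,0],"jaw": 85},{"slide": [0,0,-195],"dr": [0,0,0],"jaw": 85}])

```text
clock: 12.75
position: [429.5, -237.5, 209.1]
ee_rot: [0.767, -0.642, 0.001, -0.001]
contact_force: [0.2, -0.6, -0.2]
gripper_width: 84.7
grasp_force: 0.0
```

```bash
python3 - <<'E'
from h import *
s=arm.read_state();w=optics.get_image("wrist");cv2.imwrite("pics/w5.png",w);c=cam("wrist",s);print(s["position"],s["gripper_width"])
H,S,V=cv2.split(cv2.cvtColor(w,cv2.COLOR_BGR2HSV))
u=proj(c,[429,-237,18]).astype(int);print(u)
def el(m,z):
    x0,y0=max(u[0]-90,0),max(u[1]-90,0);q=np.zeros_like(m);q[y0:u[1]+90,x0:u[0]+90]=m[y0:u[1]+90,x0:u[0]+90]
    k=max(cv2.findContours(q,0,1)[0],key=cv2.contourArea);p=np.array([onz(c,a,z)[:2] for a in cv2.convexHull(k)[:,0]]).astype(np.float32);return np.round(cv2.fitEllipse(p)[0],1),np.round(cv2.fitEllipse(p)[1],1)
print("ring",el(((S<60)&(V>120)).astype(np.uint8),18));print("coaster",el(((S>95)&(V>110)).astype(np.uint8),4))
M=R.from_quat(s["ee_rot"]).as_matrix()
print("to head, tool axes",(M.T@(np.array([570,-206.3,s['position'][2]])-s["position"])).round(1))
E
```

```text
[ 429.49823417 -237.46003745  209.11003495] 84.69612549763906
[278 182]
ring (array([ 429.6, -237.7]), array([57. , 57.3]))
coaster (array([ 420.4, -232.5]), array([99.6, 99.6]))
to head, tool axes [  -5.9 -143.8    0.3]
```

The ring lies flat on the coaster, 10 mm from its centre and well inside the rim. Now back to the head to pinch it.

step_arm(motion=[{"slide": [-1,-18,0],"dr": [0,0,0],"jaw": 70},{"slide": [-2,-50,0],"dr": [0,0,0],"jaw": 60},{"slide": [-4,-85,0],"dr": [0,0,0],"jaw": 55},{"slide": [-5,-115,0],"dr": [0,0,0],"jaw": 55},{"slide": [-6,-136,0],"dr": [0,0,0],"jaw": 55},{"slide": [-6,-144,0],"dr": [0,0,0],"jaw": 55},{"slide": [-6,-144,0],"dr": [0,0,0],"jaw": 55},{"slide": [-6,-144,0],"dr": [0,0,0],"jaw": 55}])

```text
clock: 13.8
position: [569.3, -206.2, 207.0]
ee_rot: [0.767, -0.642, -0.0, 0.0]
contact_force: [-0.7, -0.4, -0.0]
gripper_width: 55.0
grasp_force: 0.0
```

```bash
python3 - <<'E'
from h import *
s=arm.read_state();w=optics.get_image("wrist");cv2.imwrite("pics/w6.png",w);c=cam("wrist",s);print(s["position"],s["gripper_width"])
H,S,V=cv2.split(cv2.cvtColor(w,cv2.COLOR_BGR2HSV));u=proj(c,[570,-206.3,168]).astype(int);print(u)
m=((H>12)&(H<35)&(S>130)&(V>100)).astype(np.uint8);q=np.zeros_like(m);q[u[1]-20:u[1]+20,u[0]-20:u[0]+20]=m[u[1]-20:u[1]+20,u[0]-20:u[0]+20]
v,x=np.nonzero(q);p=onz(c,(x.mean(),v.mean()),168);M=R.from_quat(s["ee_rot"]).as_matrix();print(len(x),p.round(1),"tool",(M.T@(p-s["position"])).round(1))
cv2.imwrite("pics/c6.png",cv2.resize(w[150:400,140:420],None,fx=2,fy=2))
E
```

```text
[ 569.30612533 -206.23390828  206.98401896] 55.03258121647796
[276 240]
132 [ 569.8 -206.2  168. ] tool [ 0.1 -0.6 39. ]
```

View pics/c6.png

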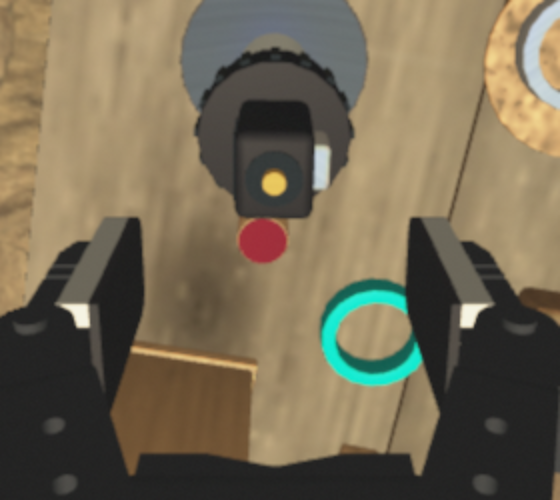

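The crop shows the head (stud at (273,183)) centred between the open pads, the button on the right at (321,167), and the ring on the coaster at the upper right. The offset is under 1 mm, so I go down and squeeze.

step_arm(motion=[{"slide": [0,0,8],"dr": [0,0,0],"jaw": 55},{"slide": [0,0,22],"dr": [0,0,0],"jaw": 55},{"slide": [0,0,38],"dr": [0,0,0],"jaw": 55},{"slide": [0,0,54],"dr": [0,0,0],"jaw": 55},{"slide": [0,0,67],"dr": [0,0,0],"jaw": 55},{"slide": [0,0,75],"dr": [0,0,0],"jaw": 55},{"slide": [0,0,79],"dr": [0,0,0],"jaw": 50},{"slide": [0,0,79],"dr": [0,0,0],"jaw": 45}])

```text
clock: 14.85
position: [570.1, -206.2, 128.3]
ee_rot: [0.767, -0.642, 0.0, 0.0]
contact_force: [-0.2, 0.3, -0.0]
gripper_width: 44.9
grasp_force: 0.0
```

step_arm(motion=[{"slide": [0,0,0],"dr": [0,0,0],"jaw": 35},{"slide": [0,0,0],"dr": [0,0,0],"jaw": 28},{"slide": [0,0,0],"dr": [0,0,0],"jaw": 24},{"slide": [0,0,0],"dr": [0,0,0],"jaw": 20},{"slide": [0,0,0],"dr": [0,0,0],"jaw": 16},{"slide": [0,0,0],"dr": [0,0,0],"jaw": 12},{"slide": [0,0,0],"dr": [0,0,0],"jaw": 10},{"slide": [0,0,0],"dr": [0,0,0],"jaw": 10}])

```text
clock: 15.85
position: [569.7, -206.3, 128.9]
ee_rot: [0.767, -0.642, -0.0, 0.0]
contact_force: [-3.4, 0.1, 5.0]
gripper_width: 21.1
grasp_force: 58.4
```

The opening is 21 mm, so the button is flush. I pull up at 0.05 m/s.

step_arm(motion=[{"slide": [0,0,-4],"dr": [0,0,0],"jaw": 10},{"slide": [0,0,-10],"dr": [0,0,0],"jaw": 10},{"slide": [0,0,-16],"dr": [0,0,0],"jaw": 10},{"slide": [0,0,-22],"dr": [0,0,0],"jaw": 10},{"slide": [0,0,-28],"dr": [0,0,0],"jaw": 10},{"slide": [0,0,-34],"dr": [0,0,0],"jaw": 10},{"slide": [0,0,-40],"dr": [0,0,0],"jaw": 10},{"slide": [0,0,-46],"dr": [0,0,0],"jaw": 10}])

```text
clock: 16.85
position: [569.7, -206.2, 174.6]
ee_rot: [0.767, -0.642, -0.0, 0.0]
contact_force: [-1.6, -2.1, -4.1]
gripper_width: 21.3
grasp_force: 58.7
```

step_arm(motion=[{"slide": [0,0,-6],"dr": [0,0,0],"jaw": 10},{"slide": [0,0,-12],"dr": [0,0,0],"jaw": 10},{"slide": [0,0,-18],"dr": [0,0,0],"jaw": 10},{"slide": [0,0,-24],"dr": [0,0,0],"jaw": 10},{"slide": [0,0,-30],"dr": [0,0,0],"jaw": 10},{"slide": [0,0,-36],"dr": [0,0,0],"jaw": 10},{"slide": [0,0,-42],"dr": [0,0,0],"jaw": 10},{"slide": [0,0,-48],"dr": [0,0,0],"jaw": 10}])

```text
clock: 17.85
position: [569.7, -206.1, 222.5]
ee_rot: [0.767, -0.642, -0.0, 0.0]
contact_force: [-2.9, -2.9, -6.8]
gripper_width: 21.4
grasp_force: 58.8
```

step_arm(motion=[{"slide": [0,0,-5],"dr": [0,0,0],"jaw": 10},{"slide": [0,0,-10],"dr": [0,0,0],"jaw": 10},{"slide": [0,0,-13],"dr": [0,0,0],"jaw": 10},{"slide": [0,0,-15],"dr": [0,0,0],"jaw": 10},{"slide": [0,0,-16],"dr": [0,0,0],"jaw": 10},{"slide": [0,0,-17],"dr": [0,0,0],"jaw": 10},{"slide": [0,0,-18],"dr": [0,0,0],"jaw": 10},{"slide": [0,0,-18],"dr": [0,0,0],"jaw": 10}])

```text
clock: 18.85
position: [569.8, -206.1, 239.4]
ee_rot: [0.767, -0.642, -0.001, 0.0]
contact_force: [-3.0, -1.8, -10.7]
gripper_width: 21.3
grasp_force: 59.1
```

step_arm(motion=[{"slide": [0,0,-0.5],"dr": [0,0,0],"jaw": 10},{"slide": [0,0,-1],"dr": [0,0,0],"jaw": 10},{"slide": [0,0,-1.5],"dr": [0,0,0],"jaw": 10},{"slide": [0,0,-1.5],"dr": [0,0,0],"jaw": 10},{"slide": [0,0,-1.5],"dr": [0,0,0],"jaw": 10},{"slide": [0,0,-1.5],"dr": [0,0,0],"jaw": 10},{"slide": [0,0,-1.5],"dr": [0,0,0],"jaw": 10},{"slide": [0,0,-1.5],"dr": [0,0,0],"jaw": 10}])

```text
clock: 19.85
position: [569.5, -205.9, 239.9]
ee_rot: [0.767, -0.642, -0.001, 0.0]
contact_force: [0.1, -4.2, -25.0]
gripper_width: 21.4
grasp_force: 59.5
```

```bash
python3 - <<'E'
from h import *
s=arm.read_state();w=optics.get_image("wrist");c=cam("wrist",s);print(s["position"],s["contact_force"],s["gripper_width"],s["clock"])
H,S,V=cv2.split(cv2.cvtColor(w,cv2.COLOR_BGR2HSV));m=((H>12)&(H<35)&(S>130)&(V>100)).astype(np.uint8)
print("stud expected px if no slip (38.7 above TCP=0.. )",[proj(c,s["position"]+[0,0,d]).round(1) for d in(40,38,34)])
q=np.zeros_like(m);q[200:400,250:305]=m[200:400,250:305]
n,l,st,ce=cv2.connectedComponentsWithStats(q);print([(st[i,4],ce[i].round(1)) for i in range(1,n) if st[i,4]>25])
E
```

```text
[ 569.5087294  -205.85277312  239.94004423] [  0.12283813  -4.21786305 -25.00315012] 21.369131889128944 19.85
stud expected px if no slip (38.7 above TCP=0.. ) [array([278. , 330.3]), array([278. , 326.6]), array([277.9, 319.7])]
[(np.int32(363), array([277.4, 323.7])), (np.int32(422), array([256.7, 362.8]))]
```

The column is on the hard stop: it has risen 111 mm, the force jumped to 25 N with almost no movement, and the button is still flush. I'm handing in.

```bash
python3 -c "
from bench import arm
print(arm.job_done())"
```

```text
the job is handed in; nothing more can be done
None
```

The steel ring lies flat on the coaster, about 10 mm off centre but well inside the rim; the head is gripped with its button pressed flush and held at the second stop, 111 mm up at about 25 N pull, and the job was handed in at about 20 s.

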